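# Stand the desk clock on the revolving caddy and turn it to the front

### The arm

A 7-joint arm with a two-finger parallel gripper is mounted at the origin on the work surface. World frame = base frame: x ahead of the robot, y to its left, z up, the work surface at z = 0. Lengths are in m, angles in rad, forces in N, time in s.
With the tool pointing down it reaches from about 0.425 to 0.875 m from the base axis. Payload 9.9 kg.
Tool frame: the origin (TCP) lies at the very end of the fingers, on their centre line; the grasp point (between the pads) lies 19 mm behind it; z points along the fingers, y is the line along which they close (so a half turn about z gives the same grasp; the last joint's range is limited). The gripper opens to 85 mm and grips with 20 to 120 N. Pads are 22 mm wide; open, the fingers measure 114 mm over their backs; the gripper's body (76 mm by 85 mm) begins 54 mm behind the grasp point. The pads swing forward as they close: fully open they stand 13 mm farther back than shut.
Start: joints at [-1.409, 0.576, 0.025, 1.437, -0.015, 1.129, -0.057], TCP at [0.164, 0.655, 0.231] pointing down, gripper open.
Joint ranges: [-2.76, 2.76], [-0.34, 2.15], [-1.52, 1.57], [0.19, 2.46], [-1.09, 4.23], [0.17, 1.99], [-2.82, 2.82]. Speed limits (rad/s): [2.22, 2.22, 3.01, 3.01, 3.14, 3.14, 3.14].

### API

Orientations are given as a 3x3 rotation matrix whose columns are the frame's x, y, z axes.
In Python, from plant import r gives the robot as it stands. The module is installed in compiled form; this text tells all that it offers. Calls block until the motion is done:
- r.move_pose(position, orientation): joint-space move of the TCP to a pose.
- r.movel(position, rotation=None, speed=0.15): straight line of the TCP; rotation=None keeps the orientation; speed is the mean speed in m/s.
- r.move_j(angles): joint-space move.
- r.ungrasp() and r.close_gripper(f_grip=None): open the fingers fully, or close them until they stop; f_grip is the grip in N (None keeps the last).
- r.pause(seconds).
- r.solve_ik(position, orientation): joint angles nearest the present ones, or None.
- r.get_obs(): the state.
- r.get_image(name): name is "side" or "top"; returns a dict with "image" (480x640x3 uint8, red, green, blue), "mtx" (3x3 intrinsics, pixels), "k1" (the pictures are not rectified: a ray, as slopes to the right and down, at radius r is drawn at 1 + k1 r^2 times it, then the intrinsics apply), "R" (3x3) and "t" (3): a world point X has camera coordinates R X + t. Camera axes: x right, y down, z forward; pixel columns grow to the right and rows downward; lengths in m; the calibration is good to about 2 mm. A picture is of the moment at which its call begins. There is no depth.
A pose or a line that the arm cannot do raises r.MotionError and nothing moves.
- r.job_done(): hands the job in; it is judged then, once.
Trained networks look in a picture, given as the dict that the camera call returned (one of the last four; its "shot" number tells which), for a name from the list of things; names that differ only in an ending like _2 or _b are one class to them, and where a whole thing is asked for, a point or a joint stands for the part that bears it (a point fixed in the world has none). Each returns a list of dicts, best first, with "p" (0 to 1); they miss things now and then, are a little off and sometimes report something else, mostly with a low value. They report only what shows in the picture. A call takes as long as a camera call. They do not tell look-alikes from the thing itself.
- r.outline_of(picture, thing): "mask" (480x640 bool, what is visible of it) and "box" ([left, top, width, height] in pixels, round what is visible of it).
The state is a dict: "t": time; "joint_positions": joint angles; "qvel": joint speeds; "effort": joint torques, N m; "tool_pos": TCP position; "eef_rot": TCP orientation; "contact_force": force on the tool from outside, world axes, zero at the start; "wrist_torque": the same for the moment, N m; "finger_gap": opening from 0.0 (shut) to 1.0 (fully open); "finger_force": force on a finger pad.
Only numpy, scipy, OpenCV 4.12 (cv2) and the standard library are available. Lean on these libraries where they do the work, as an engineer would, in place of code of your own. Each camera call takes 0.05 s, during which the arm holds its last target. There are 200 camera calls.

### The job

Stand the small desk clock upright and centred on the narrow raised plinth of the revolving desk caddy, its dial facing squarely outwards from the caddy, and let go of it. Then turn the caddy's deck smoothly, so that the clock stays in place, by the upright grip at its centre until the plinth with the clock is in line with the tongue that sticks out of the caddy's foot, and finish while still gripping the centre grip firmly, so that the deck is held still there: do not let go. Do not topple the clock, and leave the remote control, the notebooks and the tube where they are.

Things in the scene. Friction and masses are not known exactly. Their poses are not given: they have to be found in the camera images.
- caddy: Foot of the caddy, fixed to the table: dark disc 230 mm across, 12 mm high, with a 24 mm wide tongue sticking out at its front (own -x) to 177 mm from the axis. Origin: on the turning axis at table height; z up. Above it turns the deck (260 mm across, top 30 mm above the table) with plinth, centre grip and, fixed on it, a pen cup, card box and jar, all under 145 mm above the table.
- tongue (a point): A point on top of the foot's tongue, 165 mm from the turning axis towards the foot's -x, 12 mm above the table. It marks the caddy's front and does not turn with the deck.
- carousel (a joint): Angle of the deck on the foot, rad; grows counter-clockwise seen from above; 0 when the plinth is exactly in line with the tongue; can turn more than a full turn either way. Light bearing with some friction (about 0.07 N m): it stays where it is left.
- plinth (a point): Narrow wooden block fixed upright on the deck, 26 mm deep (its x) by 50 mm wide (its y), with a flat black rubber top 75 mm above the table and 45 mm above the deck. Origin: centre of its top face, 88 mm from the turning axis. Its -x points straight outwards from the axis, z up; it turns with the deck. Only friction keeps the clock on it: jerky turning shakes the clock round or off.
- knob (a point): Centre grip of the deck: an upright flat dark wooden bar on the turning axis, 14 mm thick (its x), 48 mm wide (its y), 50 mm high, from 105 mm to 155 mm above the table, rigidly fixed to the deck. Origin: on the axis, 139 mm above the table, a good height to grip. Its x and y axes are parallel to the plinth's (the thin direction points at the plinth).
- clock: Small white desk clock, loose, standing on the table, about 170 g: a slab 30 mm deep (its x), 62 mm wide (its y), 74 mm high, with a half-round top. Origin: centre of its underside; z up. The round dial with black rim and hands is on its -x face; the +x face has a small grey battery cover low down, and a small grey button stands on the top nearer the back.
- dial (a point): Centre of the clock's dial, on its -x face, 15 mm in front of the clock's origin and 43 mm above its underside.
- remote: Black remote control lying on the table, 170 x 44 x 18 mm, long along its x; origin at the centre of its underside. To be left alone.
- notebooks: Small stack of two notebooks lying on the table, 150 x 105 x 28 mm; origin at the centre of the underside. To be left alone.
- tube: Grey hand cream tube standing on its cap, 42 mm across, 119 mm high; origin at the centre of its underside. To be left alone.
Mind the look-alikes: they are no part of the job. There is more than one size of the clock; the job needs the largest.

How it is judged:
By the outcome, as a careful person would: the job done as asked, in the order asked, and still so for the second after the job is handed in, while the arm keeps its last pose, push and grip.
It also fails if it takes over 67 s, if anything falls off the work surface, if the arm or the gripper's body presses on something with over 40 N, if the wrist force passes 120 N, or if a joint passes its speed limit or range.

## Working session

There is one attempt and no reset: what is moved stays moved. The work goes in short steps, each a Python script; the robot and the scene stay as the last script left them, time stands still between calls to the robot, and variables do not carry over. Pictures are saved under pics/ and viewed, at most 10 in all, crops included, and the job is handed in when it is done.

```bash
mkdir -p pics; python3 - <<'E'
from plant import r
import cv2,numpy as np,pickle
o=r.get_obs(); print(o['t'],o['tool_pos'],o['eef_rot'])
for n in('side','top'):
    p=r.get_image(n); cv2.imwrite(f'pics/{n}0.png',p['image'][:,:,::-1])
    print(n,p['mtx'].tolist(),p['k1'],p['R'].tolist(),p['t'].tolist())
    for th in('clock','caddy','plinth','knob','carousel','remote','notebooks','tube'):
        print(th,[(round(d['p'],2),d['box'],int(d['mask'].sum())) for d in r.outline_of(p,th)][:5])
    pickle.dump(p,open(f'{n}0.pkl','wb'))
E
```

```text
0.0 [0.16413649 0.65427545 0.23046764] [[-9.69951172e-01  2.43299445e-01 -3.24108504e-04]
 [ 2.43299651e-01  9.69949890e-01 -1.57804958e-03]
 [-6.95695773e-05 -1.60948652e-03 -9.99998702e-01]]
side [[542.3085928115827, 0.0, 314.4630159176501], [0.0, 542.3085928115827, 235.06060290951606], [0.0, 0.0, 1.0]] -0.0345283891350425 [[0.9822594846829861, -0.18688398360717057, -0.015513910578244266], [-0.11144508569685167, -0.5152098270405794, -0.8497875187332643], [0.1508187575347853, 0.8364407993348553, -0.5268970407809598]] [-0.5236337590869277, 0.1896222910899979, 1.0525771773842298]
clock [(0.86, [255.1, 350.1, 21.7, 34.7], 503), (0.81, [269.9, 372.7, 39.0, 54.3], 1569), (0.76, [332.5, 374.7, 28.4, 36.2], 756)]
caddy [(0.97, [246.1, 210.9, 133.2, 95.7], 8507)]
plinth [(0.62, [265.9, 209.8, 118.2, 95.2], 8205)]
knob [(0.94, [263.7, 213.1, 116.4, 94.8], 8175)]
carousel [(0.84, [264.3, 213.2, 115.7, 93.1], 8137)]
remote [(0.76, [385.6, 377.6, 103.4, 28.4], 2695)]
notebooks [(0.57, [242.2, 194.7, 58.1, 30.0], 1411)]
tube [(0.85, [345.7, 163.5, 19.1, 48.3], 646)]
top [[446.5087674159899, 0.0,
[... 197 characters left out ...]
0.010829372023093586, -0.08248560980353191], [0.08232215196387288, 0.014760148938395373, -0.9964964632648495]] [0.05108171998367311, 0.5444304019931225, 1.076464997535947]
clock [(0.87, [445.0, 271.4, 36.4, 24.6], 482), (0.69, [414.9, 283.9, 21.0, 18.4], 179), (0.65, [451.2, 231.7, 22.2, 24.1], 259)]
caddy [(0.9, [265.0, 175.7, 103.4, 119.4], 8992)]
plinth [(0.66, [265.3, 176.7, 104.1, 103.9], 8605)]
knob [(0.59, [262.6, 180.1, 106.2, 99.7], 8555)]
carousel [(0.57, [261.6, 175.3, 104.8, 108.1], 8755)]
remote [(0.83, [453.2, 148.3, 28.8, 69.1], 1250)]
notebooks [(0.98, [170.7, 232.4, 48.2, 55.7], 2506)]
tube [(0.96, [189.7, 150.9, 26.9, 31.0], 456), (0.35, [263.8, 175.1, 102.6, 108.9], 8733)]
```

View pics/top0.png

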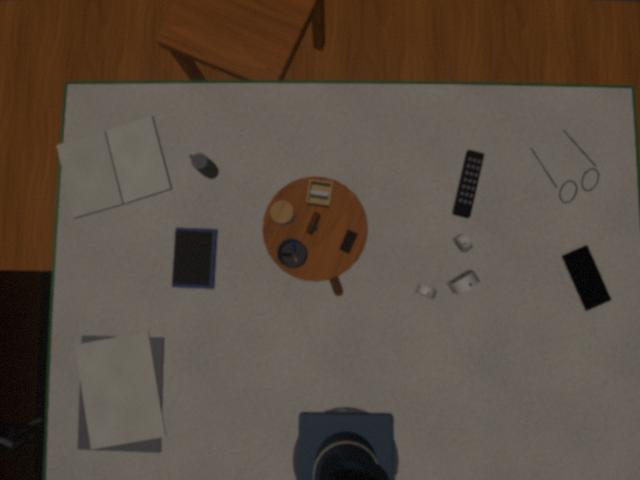

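View pics/side0.png

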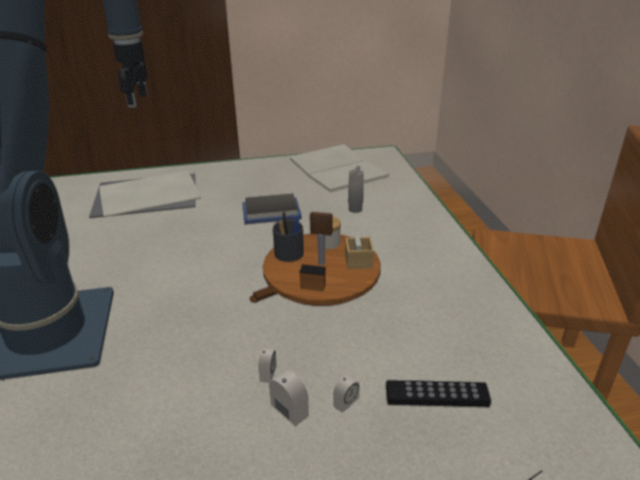

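The top view shows the caddy's axis near (315,229), the black plinth top at (348,241) and the tongue tip at (337,290). The largest clock is at (463,282). In the side view that clock is at (289,397), with its battery cover towards the camera.

```bash
cat > h.py <<'E'
import numpy as np,cv2
from scipy.optimize import minimize
def proj(p,X):
    c=np.atleast_2d(X)@p['R'].T+p['t']; s=c[:,:2]/c[:,2:]
    s=s*(1+p['k1']*(s**2).sum(1,keepdims=True)); return s*p['mtx'][0,0]+p['mtx'][:2,2]
def unproj(p,uv,z):
    d=(np.atleast_2d(uv)-p['mtx'][:2,2])/p['mtx'][0,0]; s=d.copy()
    for _ in range(8): s=d/(1+p['k1']*(s**2).sum(1,keepdims=True))
    v=np.c_[s,np.ones(len(s))]@p['R']; o=-p['R'].T@p['t']
    return o+v*((z-o[2])/v[:,2])[:,None]
def Rz(a): c,s=np.cos(a),np.sin(a); return np.array([[c,-s,0],[s,c,0],[0,0,1.]])
a=np.linspace(0,np.pi,25)
prof=np.r_[[[-.031,0],[.031,0]],np.c_[.031*np.cos(a),.043+.031*np.sin(a)]]
CL=np.vstack([np.c_[np.full(len(prof),x),prof] for x in(-.015,.015)])
K=4
def hullmask(p,X):
    h=cv2.convexHull(((proj(p,X)+.5)*K*16-8).astype(np.float32)).round().astype(np.int32)
    m=np.zeros((480*K,640*K),np.uint8); cv2.fillConvexPoly(m,h,255,shift=4)
    return cv2.resize(m,(640,480),interpolation=cv2.INTER_AREA)/255.
def fit(views,model,x0,z0=0.,wts=None):
    def cost(v):
        X=model@Rz(v[2]/20).T+[v[0],v[1],z0]; c=0
        for p,m in views:
            h=hullmask(p,X); c+=np.abs(h-m).sum()/m.sum()
        return c
    best=None
    for k in range(12):
        v=minimize(cost,[x0[0],x0[1],k*np.pi/12*20],method='Nelder-Mead',options=dict(initial_simplex=np.array([[x0[0],x0[1],k*np.pi/12*20]]*4)+np.r_[[[0,0,0]],np.diag([.01,.01,4])],xatol=1e-4,fatol=1e-4))
        if best is None or v.fun<best.fun: best=v
    return best.x[0],best.x[1],best.x[2]/20,best.fun
E
python3 - <<'E'
from h import *;import pickle
from plant import r
S=pickle.load(open('side0.pkl','rb'));T=pickle.load(open('top0.pkl','rb'))
S=r.get_image('side');T=r.get_image('top')
ms=max(r.outline_of(S,'clock'),key=lambda d:d['mask'].sum())['mask'].astype(float)
mt=max(r.outline_of(T,'clock'),key=lambda d:d['mask'].sum())['mask'].astype(float)
x0=unproj(T,[463,283],.04)[0,:2];print(x0)
for v in([(S,ms)],[(T,mt)],[(S,ms),(T,mt)]): print(fit(v,CL,x0))
ys,xs=np.nonzero(r.outline_of(T,'clock')[0]['mask'])
def crop(p,x,y,w,h,k): return cv2.resize(p['image'][y:y+h,x:x+w],None,fx=k,fy=k,interpolation=cv2.INTER_CUBIC)
A=crop(T,255,170,130,130,3);B=crop(S,245,200,145,110,2.69);B=cv2.resize(B,(400,303))
C=crop(T,405,225,80,80,2.5);D=crop(S,250,340,120,90,2.5)
im=np.zeros((600,800,3),np.uint8);im[:390,:390]=A;im[:303,395:795]=B;im[395:595,:200]=C;im[310:535,395:695]=D
im=np.clip(im*1.6,0,255).astype(np.uint8)
cv2.imwrite('pics/crop1.png',im[:,:,::-1])
for p in(S,T):
    for th in('remote','notebooks','tube'): pass
small=[unproj(T,uv,.02)[0,:2].round(3) for uv in([426,290],[463,242],[468,183])];print(small)
E
```

```text
[ 0.4335221  -0.27756994]
(np.float64(0.4374370635683176), np.float64(-0.28151676099893763), np.float64(0.5592252154520393), np.float64(0.025739930272234996))
(np.float64(0.4366507613440787), np.float64(-0.2798297482555103), np.float64(3.7103257479138008), np.float64(0.042286794235766596))
(np.float64(0.4371894752527714), np.float64(-0.2804987181708817), np.float64(3.701381110555283), np.float64(0.08272305898916488))
[array([ 0.415, -0.193]), array([ 0.534, -0.285]), array([ 0.682, -0.299])]
```

View pics/crop1.png

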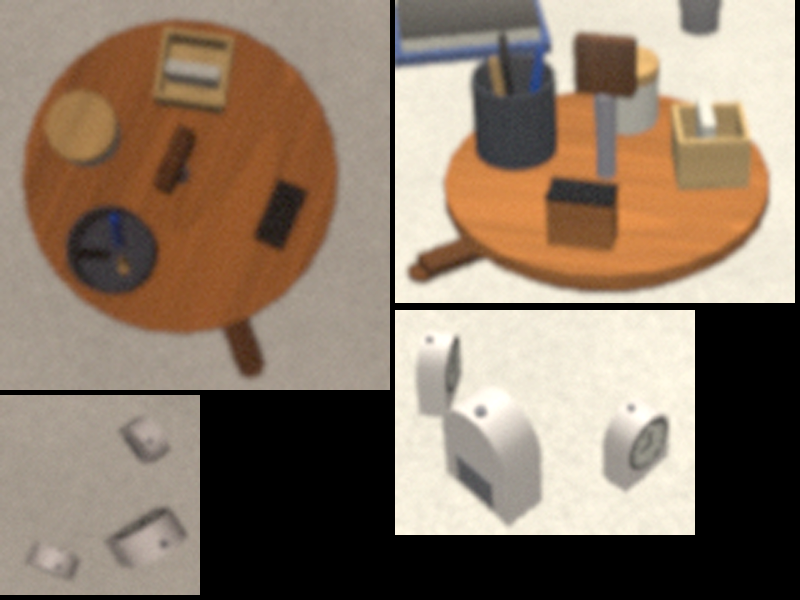

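Both single-view fits agree to 2 mm. The battery side faces −x,−y, so the clock's yaw is about 3.70. Next I fit the caddy.

```bash
cat >> h.py <<'E'
def samp(p,ch,X):
    uv=proj(p,X).astype(np.float32); return cv2.remap(ch,uv[None,:,0],uv[None,:,1],cv2.INTER_LINEAR)[0]
def boundary(poly,off):
    """points along polygon (ccw) edges with outward offset"""
    out=[]
    for i in range(len(poly)):
        A,B=poly[i],poly[(i+1)%len(poly)]; d=(B-A)/np.linalg.norm(B-A); n=np.array([d[1],-d[0]])
        k=np.linspace(.1,.9,25)[:,None]; out.append(A+(B-A)*k+n*off)
    return np.vstack(out)
def rect(x0,x1,y0,y1): return np.array([[x0,y0],[x1,y0],[x1,y1],[x0,y1]])
def lift(P,v,z): return np.c_[P,np.zeros(len(P))]@Rz(v[2]).T+[v[0],v[1],z]
def grey(p): return p['image'].astype(np.float32).mean(2)
def sat(p): i=p['image'].astype(np.float32); return i[...,0]-i[...,2]
ang=np.linspace(0,2*np.pi,180,endpoint=False); CIRC=np.c_[np.cos(ang),np.sin(ang)]
def nm(f,x0,d):
    return minimize(f,x0,method='Nelder-Mead',options=dict(initial_simplex=np.vstack([x0,np.array(x0)+np.diag(d)]),xatol=1e-5,fatol=1e-4))
def axis_fit(views,x0):
    def f(v):
        return -sum((samp(p,sat(p),lift(CIRC*(.130-o),[*v,0],.03)).mean()-samp(p,sat(p),lift(CIRC*(.130+o),[*v,0],.03)).mean()) for p in views for o in(.002,.005))
    return nm(f,x0,[.006,.006]).x
def rect_fit(views,R,z,v0,d=(.004,.004,.1),ch=grey):
    def f(v): return sum((samp(p,ch(p),lift(boundary(R,-o),v,z)).mean()-samp(p,ch(p),lift(boundary(R,o),v,z)).mean()) for p in views for o in(.0025,.005))
    return nm(f,v0,d).x
def tongue_fit(views,ax,th0):
    # tongue along -x of foot: two long edges + tip
    R=rect(-.177,-.14,-.012,.012)
    def f(v):
        c=0
        for p in views:
            s=-sat(p)
            for o in(.002,.005):
                b=lambda off:lift(boundary(R,off)[np.r_[0:25,50:100]],[ax[0],ax[1],v[0]],.012)
                c+=samp(p,s,b(-o)).mean()-samp(p,s,b(o)).mean()
        return c
    return nm(f,[th0],[.05]).x[0]
PL=rect(-.013,.013,-.025,.025); KN=rect(-.007,.007,-.024,.024)
E
python3 - <<'E'
from h import *;import pickle
S=pickle.load(open('side0.pkl','rb'));T=pickle.load(open('top0.pkl','rb'))
a0=unproj(T,[315.5,229],.03)[0,:2]; p0=unproj(T,[348.8,241.5],.075)[0,:2]; k0=unproj(T,[313.5,223.5],.155)[0,:2]
t0=unproj(T,[338,290],.012)[0,:2]
print(a0,p0,k0,t0)
for n,V in(('T',[T]),('S',[S]),('TS',[T,S])):
    ax=axis_fit(V,a0); yaw0=np.arctan2(*(a0-p0)[::-1])
    pl=rect_fit(V,PL,.075,[*p0,yaw0]); kn=rect_fit(V,KN,.155,[*k0,yaw0])
    th=tongue_fit(V,ax,np.arctan2(*(a0-t0)[::-1]))
    d=ax-pl[:2]
    print(n,'ax',ax.round(4),'pl',pl.round(4),'r',np.linalg.norm(d).round(4),'dir',np.arctan2(d[1],d[0]).round(3),'kn',kn.round(4),'tongue',round(th,3))
E
```

```text
[0.56108634 0.07917502] [ 0.52805977 -0.00078348] [0.56065905 0.07930749] [0.41254671 0.02233376]
T ax [0.5642 0.0822] pl [5.2880e-01 1.1000e-03 1.1768e+00] r 0.0884 dir 1.159 kn [0.5611 0.0797 1.1647] tongue 0.371
S ax [0.5639 0.0793] pl [ 0.5295 -0.0044  1.2242] r 0.0905 dir 1.182 kn [0.5624 0.0717 1.2456] tongue 0.405
TS ax [0.5641 0.0809] pl [ 5.2980e-01 -1.1000e-03  1.2023e+00] r 0.0888 dir 1.175 kn [0.5626 0.0744 1.2845] tongue 0.402
```

```bash
cat >> h.py <<'E'
def Rt(a): y=np.array([np.cos(a),np.sin(a),0]); z=np.array([0,0,-1.]); return np.c_[np.cross(y,z),y,z]
def yawof(o): return np.arctan2(o['eef_rot'][1,1],o['eef_rot'][0,1])
CX,CY,CYAW=.4371,-.2805,3.704
E
python3 - <<'E'
from plant import r
from h import *
f=lambda x,y,z,a:(lambda q:None if q is None else np.round(q,2))(r.solve_ik([x,y,z],Rt(a)))
for k in(0,np.pi):
    print('pick',f(CX,CY,.024,CYAW+k)); print('place',f(.529,0,.1,1.17+k)); print('placeup',f(.529,0,.2,1.17+k))
    for a in(1.17,.78,.39): print('knob',a,f(.563,.081,.12,a+k))
E
```

```text
pick [-0.05  0.86  0.91  2.08 -1.05  0.76 -1.04]
place [-0.22  0.53  0.19  1.98 -0.16  0.64  1.25]
placeup [-0.34  0.41  0.36  1.87 -0.19  0.89  1.28]
knob 1.17 [-0.33  0.55  0.16  1.86 -0.13  0.74  1.07]
knob 0.78 [-0.4   0.56  0.26  1.87 -0.2   0.74  0.76]
knob 0.39 [-0.45  0.57  0.35  1.87 -0.28  0.75  0.44]
pick [ 0.18  0.7   0.46  2.07 -0.62  0.51  1.67]
place [-0.72  0.83  1.13  2.   -0.95  0.97 -1.07]
placeup [-0.76  0.65  1.14  1.89 -0.68  1.06 -1.31]
knob 1.17 [-0.84  0.84  1.13  1.88 -0.9   1.04 -1.29]
knob 0.78 [-0.89  0.99  1.36  1.88 -1.05  1.23 -1.52]
knob 0.39 [-0.89  0.99  1.36  1.88 -1.05  1.23 -1.91]
```

```bash
python3 - <<'E'
from plant import r
from h import *
def st(n): o=r.get_obs(); print(n,round(o['t'],2),o['tool_pos'].round(4),round(yawof(o),3),'gap',round(o['finger_gap'],3),'ff',o['finger_force'],'cf',o['contact_force'].round(1),'q',np.round(o['joint_positions'],2))
r.move_pose([CX,CY,.20],Rt(CYAW)); st('above')
r.movel([CX,CY,.024],Rt(CYAW),speed=.1); st('down')
r.close_gripper(40); st('closed')
r.movel([CX,CY,.23],Rt(CYAW),speed=.12); st('up')
r.move_pose([.529,0,.23],Rt(1.17)); st('over')
S=r.get_image('side');T=r.get_image('top')
import pickle;pickle.dump((S,T),open('held.pkl','wb'))
im=np.vstack([S['image'][130:330,200:460],T['image'][150:310,240:500]]);im=cv2.resize(im,None,fx=1.6,fy=1.6)
cv2.imwrite('pics/held.png',np.clip(im[:,:,::-1]*1.5,0,255).astype(np.uint8))
E
```

```text
above 4.55 [ 0.4376 -0.2799  0.1999] -2.578 gap 1.001 ff 0.0 cf [-0.1 -0.3  0.1] q [-0.2   0.63  1.14  1.91 -0.67  1.04 -1.35]
down 6.46 [ 0.4373 -0.2806  0.0244] -2.579 gap 0.999 ff 0.0 cf [-0.3  0.4  0.5] q [-0.02  0.82  0.83  2.08 -0.99  0.71 -1.1 ]
closed 7.0 [ 0.4372 -0.2805  0.0241] -2.579 gap 0.347 ff 39.86156344413757 cf [-0.1  0.5  3.7] q [-0.02  0.82  0.83  2.08 -0.99  0.71 -1.1 ]
up 8.87 [ 0.4369 -0.2803  0.2295] -2.579 gap 0.347 ff 39.542196393013 cf [ 0.2  0.8 -1.8] q [-0.23  0.6   1.17  1.87 -0.62  1.1  -1.4 ]
over 10.7 [ 0.5287 -0.0009  0.2294] 1.168 gap 0.347 ff 39.54037070274353 cf [-0.8  0.4 -1.7] q [ 0.49  0.46 -0.85  1.8   0.39  1.06  0.66]
```

View pics/held.png

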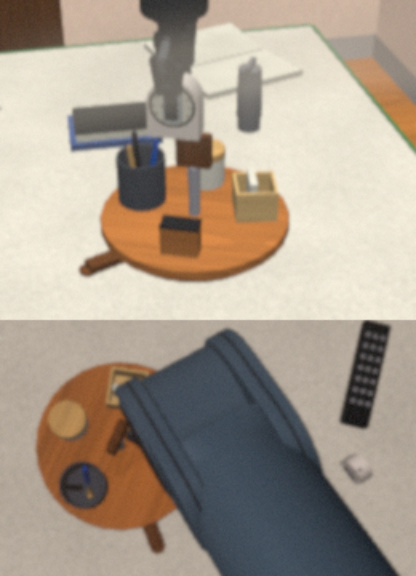

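The clock is held above the plinth with its dial facing outwards, towards the side camera. I'll lower it to just above the plinth and compare the two in the side view.

```bash
python3 - <<'E'
from plant import r
from h import *
r.movel([.529,0,.112],Rt(1.172),speed=.08)
o=r.get_obs();print(o['t'],o['tool_pos'],yawof(o),o['contact_force'])
S=r.get_image('side')
m=r.outline_of(S,'clock');print([(d['p'],d['box']) for d in m])
tp=o['tool_pos'].copy(); tp[2]-=.024; X=lift(np.array(prof)*0,[0,0,0],0)
im=cv2.resize(S['image'][200:310,240:390],None,fx=5,fy=5,interpolation=cv2.INTER_CUBIC)
im=np.clip(im*1.5,0,255).astype(np.uint8)
def draw(P,z,v,c):
    uv=(proj(S,lift(P,v,z))-[240,200]+.5)*5; cv2.polylines(im,[uv.round().astype(int)],True,c,1)
draw(rect(-.015,.015,-.031,.031),tp[2],[tp[0],tp[1],1.17],(0,255,0))
for v,c in(([.5288,.0011,1.17],(255,0,0)),([.5295,-.0044,1.2],(0,255,255)),([.529,-.001,1.175],(255,255,0))): draw(PL,.075,v,c)
cv2.imwrite('pics/low.png',im[:,:,::-1])
E
```

```text
12.425 [5.29277329e-01 2.98761240e-05 1.12419203e-01] 1.171948179437107 [ 0.44541349 -0.45490489 -1.89419271]
[(0.86, [255.2, 347.9, 19.7, 37.9]), (0.7, [330.0, 374.7, 27.9, 36.3]), (0.6, [291.9, 231.0, 39.1, 38.2])]
```

View pics/low.png

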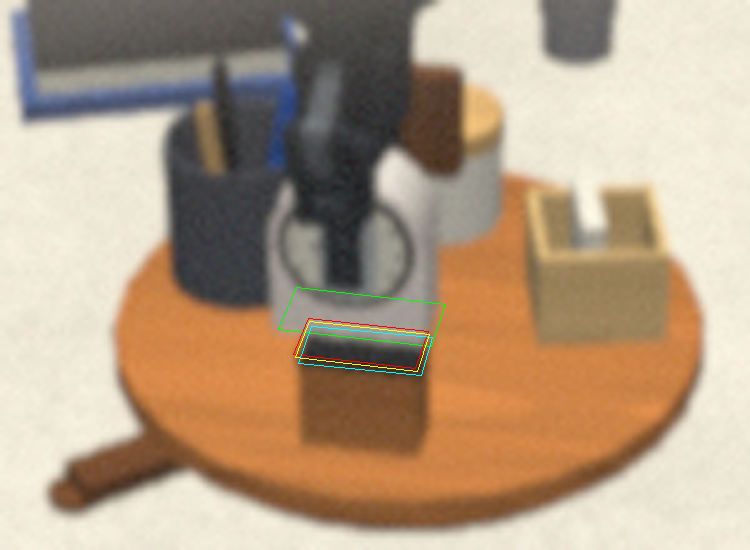

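```bash
python3 - <<'E'
from plant import r
from h import *
o=r.get_obs();tp=o['tool_pos'];S=r.get_image('side');g=grey(S);s_=sat(S)
t=1.172;zb=tp[2]-.024
def vert(x,y,z0,z1): return np.c_[np.full(40,x),np.full(40,y),np.linspace(z0,z1,40)]
def curve(pts,o3,sh): return (pts+[0,sh,0])@Rz(t).T+o3
shifts=np.arange(-.010,.0101,.0005)
def scan(ch,L,base,sgn,off=.0025):
    # image-left of edge minus right, off in lateral metres
    return np.array([sgn*(samp(S,ch,curve(L,base,k+off)).mean()-samp(S,ch,curve(L,base,k-off)).mean()) for k in shifts])
# clock: left/right silhouettes (lateral +y is image left since y axis=(-sin,cos))
b=np.array([tp[0],tp[1],zb])
def peak(n,v):
    i=v.argmax(); print(n,'shift mm',shifts[i]*1e3,'score',v[i].round(1),v[::4].round(0))
peak('clock L front',scan(g,vert(-.015,.031,.002,.042),b,-1))
peak('clock R back',scan(g,vert(.015,-.031,.002,.042),b,1))
a_=np.linspace(.15,2*np.pi+.15,120)
# dial ring: dark circle, unknown radius; scan radius & shift
best=[]
for R in np.arange(.018,.0305,.0005):
    for k in shifts:
        aa=a_[(np.sin(a_)<.2)]
        f=lambda rr:samp(S,g,curve(np.c_[np.full(len(aa),-.015),rr*np.cos(aa),.043+rr*np.sin(aa)],b,k)).mean()
        best.append((f(R)-.5*(f(R-.004)+f(R+.004)),R,k))
print('dial',sorted(best)[:4])
P=np.array([.5293,0,0])
peak('plinth L',scan(s_,vert(-.013,.025,.036,.072),P,1)); peak('plinth R',scan(s_,vert(-.013,-.025,.036,.072),P,-1))
peak('plinth Lg',scan(g,vert(-.013,.025,.036,.072),P,1)); peak('plinth Rg',scan(g,vert(-.013,-.025,.036,.072),P,-1))
E
```

```text
clock L front shift mm 3.0000000000000115 score 39.5 [ 3.  3.  1. -3. -2. 16. 36. 36. 19.  5.  2.]
clock R back shift mm 7.500000000000015 score 12.5 [ 2.  2.  1.  1. -0. -3. -6. -2.  8. 12.  1.]
dial [(np.float32(-16.639664), np.float64(0.026000000000000006), np.float64(0.0020000000000000104)), (np.float32(-16.631676), np.float64(0.026000000000000006), np.float64(0.002500000000000011)), (np.float32(-16.076584), np.float64(0.026500000000000006), np.float64(0.002500000000000011)), (np.float32(-15.994583), np.float64(0.025500000000000005), np.float64(0.002500000000000011))]
plinth L shift mm -1.4999999999999927 score 34.7 [-0. -0.  7. 20. 34. 31. 17.  4. -0. -1. -0.]
plinth R shift mm -4.499999999999996 score 39.9 [ 3. 13. 30. 40. 26.  6. -1. -2.  0.  1. -1.]
plinth Lg shift mm -0.9999999999999922 score 31.3 [-0. -0.  4. 18. 30. 29. 14.  3. -0. -0. -0.]
plinth Rg shift mm -4.499999999999996 score 34.5 [ 1. 12. 28. 33. 20.  4. -1. -0. -0. -0.  0.]
```

```bash
python3 - <<'E'
from plant import r
from h import *
r.movel([.5324,-.0013,.1035],Rt(1.175),speed=.03)
o=r.get_obs();tp=o['tool_pos'];print(o['t'],tp,yawof(o),o['contact_force'])
S=r.get_image('side');t=1.175
im=cv2.resize(S['image'][210:290,260:370],None,fx=7,fy=7,interpolation=cv2.INTER_CUBIC)
im=np.clip(im*1.5,0,255).astype(np.uint8)
def draw(X,c,cl=True):
    uv=(proj(S,X)-[260,210]+.5)*7; cv2.polylines(im,[uv.round().astype(int)],cl,c,1)
lat=np.array([-np.sin(t),np.cos(t),0])
P0=np.array([.5293,0,.075])-.001*lat
draw(lift(PL,[P0[0],P0[1],t],.075),(255,0,0)); draw(lift(PL,[P0[0],P0[1],t],.03),(255,0,0))
C0=tp+2.5e-3*lat; zb=tp[2]-.024
draw(CL[:len(prof)]@Rz(t).T+[C0[0],C0[1],zb],(0,255,0)); draw(lift(rect(-.015,.015,-.031,.031),[C0[0],C0[1],t],zb),(0,255,0))
cv2.imwrite('pics/low2.png',im[:,:,::-1])
E
```

```text
13.0333 [ 0.53230994 -0.00128155  0.10322599] 1.1750056461481364 [-0.02231064 -0.18782323 -1.56635665]
```

View pics/low2.png

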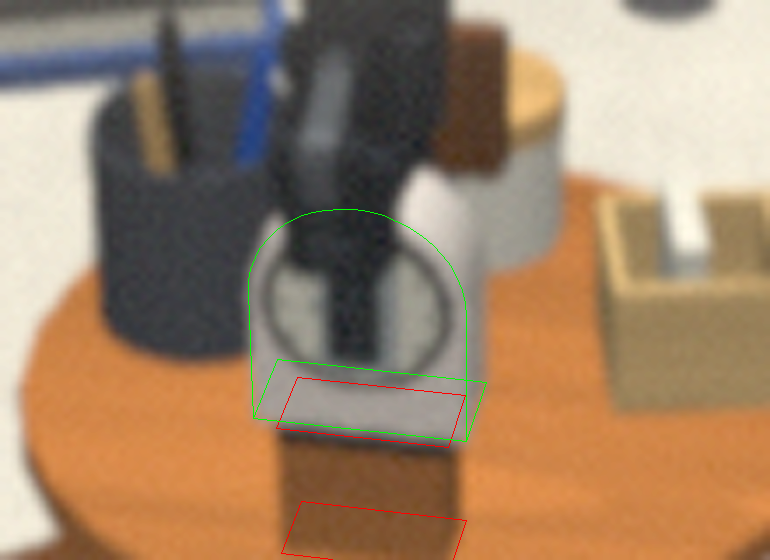

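Laterally the clock looks centred within 1 mm. A strip of black plinth top in front of the clock suggests it may sit a bit too far inwards. I'll measure the vertical edge profile, which needs no viewing.

```bash
python3 - <<'E'
from plant import r
from h import *
z=.1032
for z in np.arange(.1022,.0965,-.0007):
    r.movel([.5324,-.0013,z],Rt(1.175),speed=.03)
    o=r.get_obs(); print(round(z,4),o['contact_force'].round(1))
    if o['contact_force'][2]>1.0: break
o=r.get_obs();tp=o['tool_pos'];print(o['t'],tp)
S=r.get_image('side');g=grey(S);s=sat(S);t=1.175
# profiles along image rows under the clock front edge: average along the (tilted) front-edge direction
lat=np.array([-np.sin(t),np.cos(t),0]);out=-np.array([np.cos(t),np.sin(t),0])
pts=lambda rad,zz:np.array([tp*[1,1,0]+out*rad+lat*(k-.001)+[0,0,zz] for k in np.linspace(-.016,.016,30)])
c=proj(S,pts(.013,.075))
for dv in np.arange(-12,16,1.): 
    q=(c+[0,dv]).astype(np.float32); f=lambda ch:float(cv2.remap(ch,q[None,:,0],q[None,:,1],cv2.INTER_LINEAR).mean())
    print(int(dv),round(f(g)),round(f(s)),end=' | ')
print('\npx/mm z',(proj(S,pts(.013,.075))-proj(S,pts(.013,.076))).mean(0),'px/mm out',(proj(S,pts(.014,.075))-proj(S,pts(.013,.075))).mean(0))
E
```

```text
0.1022 [ 0.4  0.5 -1.5]
0.1015 [ 0.7 -0.7 -1.9]
0.1008 [-0.1 -0.4 -1.5]
0.1001 [ 0.1 -0.6 -2. ]
0.0994 [ 0.1 -0.6 -2.2]
0.0987 [-0.5 -1.   5.2]
14.5833 [ 0.53272343 -0.00131261  0.09912587]
-12 63 0 | -11 62 1 | -10 63 1 | -9 68 1 | -8 73 2 | -7 77 4 | -6 83 6 | -5 94 8 | -4 102 9 | -3 105 9 | -2 105 9 | -1 103 9 | 0 94 9 | 1 75 12 | 2 58 27 | 3 55 44 | 4 56 51 | 5 56 51 | 6 56 50 | 7 55 50 | 8 56 50 | 9 57 51 | 10 57 52 | 11 58 53 | 12 58 53 | 13 59 53 | 14 58 53 | 15 58 54 | 
px/mm z [0.00850971 0.40809509] px/mm out [-0.10464208  0.28853468]
```

```bash
python3 - <<'E'
import pickle
from h import *
S=pickle.load(open('side0.pkl','rb'));g=grey(S);s=sat(S);t=1.175
lat=np.array([-np.sin(t),np.cos(t),0]);out=-np.array([np.cos(t),np.sin(t),0])
tp=np.array([.53272,-.00131,0])
P=[tp+out*.013+lat*(k-.001)+[0,0,.075] for k in np.linspace(-.016,.016,30)];c=proj(S,np.array(P))
up=(c-proj(S,np.array(P)-out*.026)).mean(0);u=up/up[1]; print(up)
for dv in np.arange(-14,30,1.):
    q=(c+u*dv if dv<0 else c+[0,dv]).astype(np.float32); f=lambda ch:float(cv2.remap(ch,q[None,:,0],q[None,:,1],cv2.INTER_LINEAR).mean())
    print(int(dv),round(f(g)),round(f(s)),end=' | ')
E
```

```text
[-2.66562682  7.35018464]
-14 81 48 | -13 81 47 | -12 81 49 | -11 81 50 | -10 81 53 | -9 82 59 | -8 77 61 | -7 63 47 | -6 45 22 | -5 35 4 | -4 32 0 | -3 33 0 | -2 33 1 | -1 33 1 | 0 31 4 | 1 35 15 | 2 43 33 | 3 51 44 | 4 53 48 | 5 53 48 | 6 53 47 | 7 53 48 | 8 53 48 | 9 54 49 | 10 54 49 | 11 55 50 | 12 55 51 | 13 55 51 | 14 55 51 | 15 56 51 | 16 58 54 | 17 64 61 | 18 75 72 | 19 82 81 | 20 86 85 | 21 88 88 | 22 89 89 | 23 88 88 | 24 85 85 | 25 84 82 | 26 80 78 | 27 72 69 | 28 63 60 | 29 59 55 |
```

Contact came at the expected height. The edge profiles put the clock within about 1.5 mm radially, so I'll release it, back off and re-measure.

```bash
python3 - <<'E'
from plant import r
from h import *
r.ungrasp(); r.pause(.3)
r.movel([.5327,-.0013,.25],Rt(1.175),speed=.1)
r.move_pose([.45,-.28,.28],Rt(1.175))
o=r.get_obs();print(o['t'],o['contact_force'].round(1),np.round(o['joint_positions'],2))
S=r.get_image('side');T=r.get_image('top')
a0=[.564,.081];k0=[.5615,.079]
print('ax',[axis_fit(V,a0).round(4) for V in([T],[S])],'knobT',rect_fit([T],KN,.155,[*k0,1.17]).round(4))
for n,p,x0 in(('S',S,[.53,0]),('T',T,[.53,0])):
    for d in r.outline_of(p,'clock'):
        b=d['box']; m=d['mask'].astype(float); u=unproj(p,[b[0]+b[2]/2,b[1]+b[3]/2],.11)[0]
        print(n,d['p'],b, u[:2].round(3), end=' ')
        if np.hypot(u[0]-.53,u[1])<.05: print('fit',fit([(p,m)],CL,x0,.075))
        else: print()
A=cv2.resize(T['image'][170:300,255:385],(390,390),interpolation=cv2.INTER_CUBIC);B=cv2.resize(S['image'][200:310,245:390],(400,303),interpolation=cv2.INTER_CUBIC)
im=np.zeros((400,800,3),np.uint8);im[:390,:390]=A;im[:303,395:795]=B
cv2.imwrite('pics/placed.png',np.clip(im[:,:,::-1]*1.5,0,255).astype(np.uint8))
for k in(0,np.pi):
  for a in(1.17,.4): print(k,a,r.solve_ik([.5635,.081,.12],Rt(a+k)))
E
```

```text
18.3083 [0.2 0.6 0.1] [ 1.07  0.41 -0.88  1.72  0.34  1.17  1.27]
ax [array([0.564 , 0.0818]), array([0.5635, 0.08  ])] knobT [0.5616 0.0797 1.1783]
S 0.8 [327.5, 372.3, 30.7, 38.3] [ 0.508 -0.357] 
S 0.66 [257.7, 349.5, 18.1, 33.1] [ 0.407 -0.285] 
S 0.55 [263.1, 207.5, 121.3, 97.9] [ 0.551 -0.014] fit (np.float64(0.5741316767961016), np.float64(-0.10018587103682453), np.float64(1.7793446813448965), np.float64(0.7536342748553166))
T 0.58 [336.1, 225.8, 25.5, 28.4] [0.529 0.001] fit (np.float64(0.530410582264078), np.float64(-0.0005279250966557699), np.float64(1.1936337576673577), np.float64(0.0934291273761413))
T 0.58 [450.3, 234.6, 22.6, 19.6] [ 0.522 -0.255] 
T 0.51 [413.4, 282.8, 23.1, 17.1] [ 0.415 -0.171] 
0 1.17 [ 0.26457875  0.6375908  -0.772586    1.83983583  0.56094502  0.89627906
  0.39625745]
0 0.4 [ 0.17106899  0.59832589 -0.61280774  1.84312377  0.449283    0.84191673
 -0.26597371]
3.141592653589793 1.17 [-0.88722771  0.99345627  1.35513418  1.8801993  -1.0538967   1.22708372
 -1.13459801]
3.141592653589793 0.4 [ 0.48298333  0.83662878 -1.24824388  1.83273945  0.876542    1.15841181
  2.46783955]
```

View pics/placed.png

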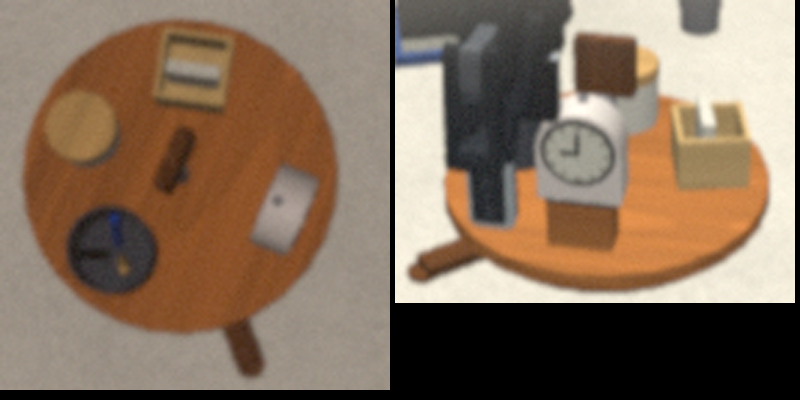

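The clock stands on the plinth with its dial outwards. Next is the knob, but first I test how fast a pure rotation runs in free air.

```bash
python3 - <<'E'
from plant import r
from h import *
K=[.563,.0809]
r.move_pose([*K,.25],Rt(1.175)); o=r.get_obs();print(o['t'])
for a,s in((1.10,.15),(1.175,.01)):
    t0=r.get_obs()['t']; 
    r.movel([*K,.25],Rt(a),speed=s); o=r.get_obs(); print(a,s,'dt',o['t']-t0,yawof(o),o['tool_pos'])
print(r.get_obs()['t'],np.round(o['joint_positions'],2))
E
```

```text
19.925
1.1 0.15 dt 0.25 1.0995523241790188 [0.56319919 0.07949068 0.25006322]
1.175 0.01 dt 0.25 1.1738881765793043 [0.56305092 0.08037682 0.24993482]
20.425 [ 0.35  0.51 -0.9   1.68  0.43  1.16  0.52]
```

```bash
python3 - <<'E'
from plant import r
from h import *
K=[.563,.0809]
def st(n): o=r.get_obs(); print(n,round(o['t'],2),o['tool_pos'].round(4),round(yawof(o),3),'gap',round(o['finger_gap'],3),'ff',round(o['finger_force'],1),'cf',o['contact_force'].round(1),'wt',o['wrist_torque'].round(2))
r.movel([*K,.12],Rt(1.175),speed=.08); st('down')
r.close_gripper(20); st('grip20'); r.pause(.3); st('settled')
S=r.get_image('side'); cv2.imwrite('pics/grip.png',np.clip(cv2.resize(S['image'][180:310,230:400],None,fx=3,fy=3)[:,:,::-1]*1.5,0,255).astype(np.uint8))
E
```

```text
down 22.2 [0.5632 0.081  0.1204] 1.175 gap 1.002 ff 0.0 cf [ 0.5  0.3 -0.7] wt [-0.03 -0.02 -0.04]
grip20 22.85 [0.5634 0.0818 0.1202] 1.176 gap 0.16 ff 27.8 cf [ 1.4  3.6 -2. ] wt [ 0.59 -0.32 -0.06]
settled 23.15 [0.5634 0.0818 0.1202] 1.175 gap 0.16 ff 27.8 cf [ 1.3  4.6 -1.6] wt [ 0.71 -0.42 -0.06]
```

View pics/grip.png

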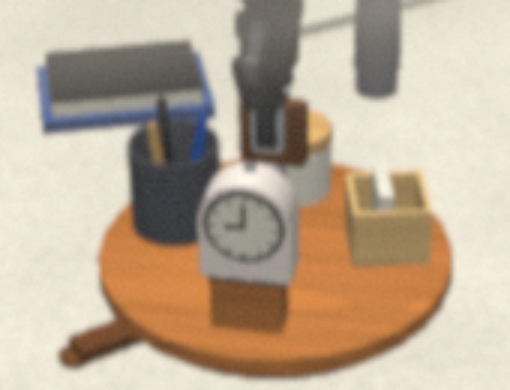

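```bash
cat > turn.py <<'E'
from plant import r
from h import *
A=np.array([.565,.0808])
def st(n): o=r.get_obs(); print(n,round(o['t'],2),o['tool_pos'].round(4),round(yawof(o),3),'ff',round(o['finger_force'],1),'cf',o['contact_force'].round(1),'wt',o['wrist_torque'].round(2))
def turn(P,a0,a1,step=.03):
    n=int(np.ceil(abs(a1-a0)/step)); a=a0
    for i,b in enumerate(np.linspace(a0,a1,n+1)[1:]):
        f=np.clip(r.get_obs()['contact_force'][:2],-10,10)
        P=A+Rz(b-a)[:2,:2]@(P-A)+1e-4*f; a=b
        r.movel([*P,.12],Rt(b),speed=.05)
        if i%5==4: st(f'{b:.3f}')
    r.pause(.3); st('end'); return P
def measure():
    S=r.get_image('side');T=r.get_image('top'); o=r.get_obs(); y=yawof(o)
    for n,p in(('T',T),('S',S)):
        print(n,'ax',axis_fit([p],[.564,.081]).round(4),'tongue',[round(tongue_fit([p],ax,.39),3) for ax in([.564,.081],axis_fit([p],[.564,.081]))])
        for d in r.outline_of(p,'clock'): 
            b=d['box'];print('  clock',round(d['p'],2),b)
    return S,T
E
python3 - <<'E'
from turn import *
r.close_gripper(60); st('60')
P=turn(np.array([.563,.0809]),1.175,.40); print(P)
S,T=measure()
import pickle;pickle.dump((S,T),open('turned.pkl','wb'))
A_=cv2.resize(T['image'][170:300,255:385],(390,390),interpolation=cv2.INTER_CUBIC);B=cv2.resize(S['image'][190:310,235:390],(400,310),interpolation=cv2.INTER_CUBIC)
im=np.zeros((400,800,3),np.uint8);im[:390,:390]=A_;im[:310,395:795]=B
cv2.imwrite('pics/turned.png',np.clip(im[:,:,::-1]*1.5,0,255).astype(np.uint8))
E
```

```text
60 23.42 [0.5634 0.0818 0.1203] 1.176 ff 58.5 cf [ 1.9  4.9 -0.2] wt [ 0.72 -0.31 -0.01]
1.026 24.67 [0.5635 0.082  0.1202] 1.026 ff 59.7 cf [0. 1. 7.] wt [ 0.24 -0.   -0.07]
0.877 25.92 [0.5637 0.0823 0.1202] 0.877 ff 59.8 cf [-0.2  0.1  6.7] wt [ 0.09  0.07 -0.1 ]
0.728 27.17 [0.5639 0.0825 0.1202] 0.728 ff 59.8 cf [-0.4  0.1  7. ] wt [ 0.12  0.06 -0.02]
0.579 28.42 [0.5641 0.0827 0.1202] 0.579 ff 59.8 cf [ 0.3 -1.   6.2] wt [ 0.01  0.08 -0.09]
0.430 29.67 [0.5644 0.0828 0.1202] 0.43 ff 59.7 cf [-0.5 -0.3  6.4] wt [ 0.1   0.08 -0.05]
end 30.22 [0.5645 0.0829 0.1202] 0.4 ff 59.7 cf [-0.6 -0.3  6.7] wt [ 0.15  0.14 -0.08]
[0.56457904 0.08350961]
T ax [0.5657 0.0817] tongue [np.float64(0.47), np.float64(0.47)]
  clock 0.62 [450.8, 236.3, 24.2, 15.7]
S ax [0.5636 0.0789] tongue [np.float64(0.415), np.float64(0.405)]
  clock 0.72 [329.1, 374.1, 26.9, 38.3]
  clock 0.65 [271.4, 224.9, 27.8, 44.5]
  clock 0.63 [255.6, 347.1, 19.1, 34.8]
```

View pics/turned.png

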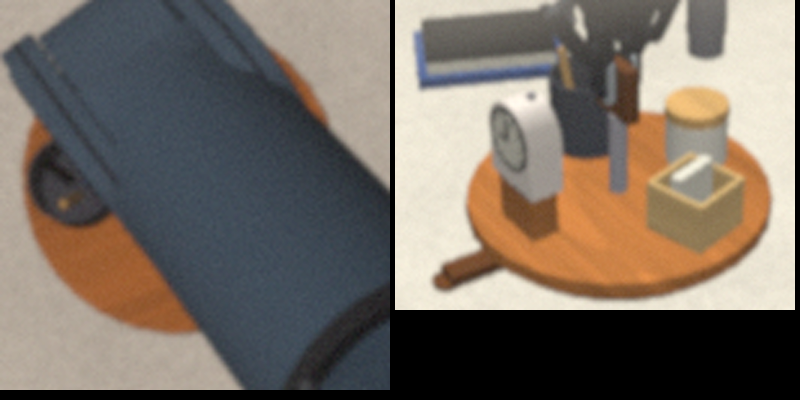

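The clock is still in place and the forces are small. The arm hides the top view, so I'll refine the tongue's direction from the earlier unobstructed top pictures. The side view is biased there by the tongue's visible flank.

```bash
python3 - <<'E'
import pickle
from h import *
S2,T2=pickle.load(open('turned.pkl','rb'))
T=pickle.load(open('top0.pkl','rb'));S=pickle.load(open('side0.pkl','rb'))
def cen(p,th,ax):
    w=np.linspace(-.03,.03,121);out=[]
    for rr in np.arange(.142,.170,.003):
        L=np.c_[np.full(121,-rr),w]; v=samp(p,sat(p),lift(L,[*ax,th],.012)); b=np.r_[v[:15],v[-15:]].mean()
        v=np.clip(v-b-.25*(v.max()-b),0,None); c=(v*w).sum()/v.sum()
        out.append(lift(np.array([[-rr,c]]),[*ax,th],.012)[0,:2])
    return np.array(out)
for n,p in(('T',T),):
    ax=axis_fit([p],[.564,.081]); 
    c=cen(p,.38,ax); d=ax-c
    print(n,ax.round(4),'angles',np.arctan2(d[:,1],d[:,0]).round(3)); print(c.round(4).tolist())
    vx,vy,*_=cv2.fitLine(c.astype(np.float32),cv2.DIST_L2,0,1e-4,1e-5).ravel(); print('line dir',np.arctan2(vy,vx))
    # deck yaw in T by several ways
    pl=rect_fit([p],PL,.075,[.5288,.0011,1.17]);kn=rect_fit([p],KN,.155,[.561,.08,1.17]);d=kn[:2]-pl[:2];print(pl,kn,np.arctan2(d[1],d[0]))
# S: plinth/tongue now: bottom of plinth front, both at present
for n,p in(('S2',S2),('S0',S)):
    ax=axis_fit([p],[.564,.08]); c=cen(p,.4,ax); d=ax-c; print(n,ax.round(4),np.arctan2(d[:,1],d[:,0]).round(3))
E
```

```text
T [0.564  0.0822] angles [0.371 0.372 0.368 0.366 0.368 0.366 0.369 0.37  0.375 0.377]
[[0.4317, 0.0307], [0.4289, 0.0296], [0.4259, 0.029], [0.423, 0.0283], [0.4204, 0.0268], [0.4174, 0.026], [0.4148, 0.0246], [0.412, 0.0234], [0.4096, 0.0215], [0.4069, 0.02]]
line dir 0.40093276
[5.28736799e-01 1.07155119e-03 1.18032907e+00] [0.56099998 0.07968631 1.17009178] 1.1813601490996672
S2 [0.5635 0.0791] [0.385 0.388 0.387 0.388 0.386 0.386 0.388 0.394 0.415 0.425]
S0 [0.5639 0.0793] [0.388 0.388 0.384 0.39  0.386 0.387 0.386 0.392 0.412 0.427]
```

```bash
python3 - <<'E'
from turn import *
P=turn(np.array([.56458,.08351]),.40,.375,step=.013)
S=r.get_image('side')
for d in r.outline_of(S,'clock'):
    b=d['box']
    if b[1]<300: print(b,d['p'],'fit',fit([(S,d['mask'].astype(float))],CL,[.483,.047],.075))
e=.375; print('expected clock',.5653-.088*np.cos(e),.0810-.088*np.sin(e))
im=cv2.resize(S['image'][190:310,235:390],None,fx=4,fy=4,interpolation=cv2.INTER_CUBIC);im=np.clip(im*1.5,0,255).astype(np.uint8)
def draw(X,c):
    cv2.polylines(im,[((proj(S,X)-[235,190]+.5)*4).round().astype(int)],True,c,1)
ax=[.5637,.0795]
draw(lift(rect(-.177,-.115,-.012,.012),[*ax,.375],.012),(0,255,0))
draw(lift(PL-[.088,0],[*ax,.375],.075),(0,0,255)); draw(lift(PL-[.088,0],[*ax,.375],.03),(0,0,255))
cv2.imwrite('pics/final.png',im[:,:,::-1])
E
```

```text
end 31.22 [0.5645 0.0829 0.1202] 0.375 ff 59.8 cf [ 0.3 -0.1  7.3] wt [ 0.07  0.05 -0.09]
[269.5, 225.8, 32.7, 44.8] 0.59 fit (np.float64(0.481638899693857), np.float64(0.045486110008722005), np.float64(0.3548237536077101), np.float64(0.03463224952428228))
expected clock 0.4834153292717164 0.048768017440427816
```

View pics/final.png

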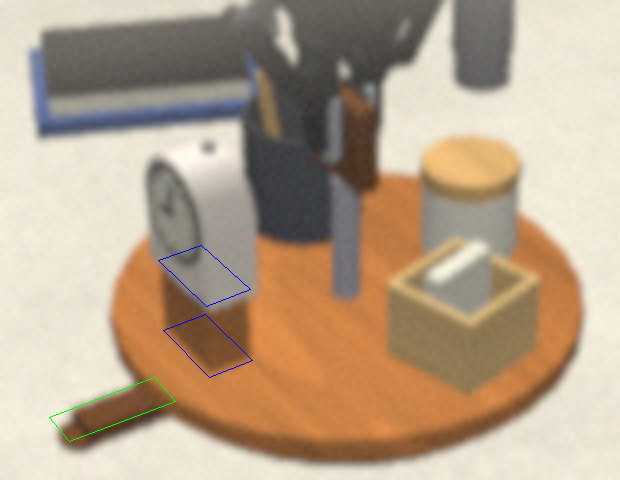

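The clock stands squarely on the plinth, and the drawn plinth and tongue outlines match the picture. The knob is still gripped at 60 N, so I'm handing in.

```bash
python3 -c "
from plant import r
print(r.job_done())"
```

```text
the job is handed in; nothing more can be done
None
```

I handed the job in at about 31 s: the largest clock stands upright on the plinth with its dial outwards, the plinth is in line with the tongue to within about 1° as measured, and the gripper still holds the centre grip at 60 N.

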